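# Square a tube block into the warmer's corner

## Robot

A 7-joint arm with a two-finger parallel gripper is mounted at the origin on the work surface. World frame = base frame: x ahead of the robot, y to its left, z up, the work surface at z = 0. Lengths are in m, angles in rad, forces in N, time in s.
With the tool pointing down it reaches from about 0.35 to 0.9 m from the base axis. Payload 8.1 kg.
Tool frame: the origin (TCP) lies midway between the tips of the shut fingers; the grasp point (between the pads) lies 19 mm behind it; z points along the fingers, y is the line along which they close (so a half turn about z gives the same grasp; the last joint's range is limited). The gripper opens to 92 mm and grips with 3 to 60 N. Pads are 19 mm wide; open, the fingers measure 130 mm over their backs; the gripper's body (75 mm by 190 mm) begins 47 mm behind the grasp point.
Start: joints at [-1.372, 0.434, 0.025, 1.573, -0.012, 1.134, -0.075], TCP at [0.186, 0.597, 0.227] pointing down, gripper open.
Joint ranges: [-2.62, 2.62], [-0.44, 2.09], [-1.27, 1.32], [0.08, 2.57], [-1.32, 4.46], [0.12, 2], [-2.74, 2.74]. Speed limits (rad/s): [2.22, 2.22, 3.01, 3.01, 3.14, 3.14, 3.14].

## Interface

Orientations are given as a 3x3 rotation matrix whose columns are the frame's x, y, z axes.
In Python, from station import bot, cams, workorder gives the robot as it stands.
- The arm moves only by the tool arm_command, never from a script. Its argument "increments" is a list of rows, each a list of 3 entries, a list of its own where there are three numbers: the shift along the tool's x, y, z in m, then the turn, a rotation vector about the tool's x, y, z in degrees, then the closure in counts, from 0 (fully open) to 255 (shut). In form: [[[x, y, z], [ax, ay, az], hand], ...]. A call has 1 to 8 rows; each row shifts and turns the commanded pose from where the row before left it, along the tool's axes as they then stand; what a row does not reach is not made up. A row lasts 1/12 s, in which the tool goes at most 41.7 mm and 7.16 degrees, less where a joint would pass 70% of its speed; a pose out of reach is approached as far as the arm can. A call is refused whole if a number of a shift passes 0.0417 or a number of a turn 7.16, either way. A call with a gripper value outside its range is refused whole. The fingers move at their own pace and stop on an object; "force" is the grip in N (left out, the last holds). Time passes only in rows, so rows that do not move let the fingers close. It gives the time, the measured TCP pose, the force, the opening and the grip force at its end, in the units of the state.
- bot.get_state(): the state, without advancing time (a new reading comes with each control period).
- cams.camera(name): name is "side" or "top" or "wrist"; returns (picture, depth): 384x512x3 uint8, red, green, blue; 384x512 float32, m along the optical axis (not along the pixel's ray), 0 where there is no reading.
- cams.camera_params(name): a dict with "fx", "fy", "cx", "cy" (pixels), "R" (3x3) and "t" (3): a world point X has camera coordinates R X + t. Camera axes: x right, y down, z forward; pixel columns grow to the right and rows downward; lengths in m; the calibration is good to about 2 mm. A picture is of the moment at which its call begins: read the wrist's pose just before it. camera_params takes no time and is no camera call; for the wrist camera it gives the pose at the moment of the call.
- workorder.close_job(): hands the job in; it is judged then, once.
The state is a dict: "time": time; "qpos": joint angles; "joint_velocities": joint speeds; "tau": joint torques, N m; "eef_pos": TCP position; "ee_rot": TCP orientation; "ft_force": force on the tool from outside, world axes, zero at the start; "wrist_torque": the same for the moment, N m; "opening": finger opening in m; "grip_force": force on a finger pad.
Only numpy, scipy, OpenCV 4.12 (cv2) and the standard library are available. Lean on these libraries where they do the work, as an engineer would, in place of code of your own. Each camera call takes 0.05 s, during which the arm holds its last target. There are 200 camera calls.

## Task

On the block warmer, swing the raised blue side bar down until it clicks shut into its catch; it then makes a corner with the fixed steel fence. Then pick up the aluminium tube block, stand it on the warm deck with its long side along the blue bar, and press it firmly (without ramming it) into that corner so that it touches fence and bar at once. Finish while still holding it pressed there for the colleague who will clamp it, and leave the tube rack, dish and bottle alone.

Things in the scene. Friction and masses are not known exactly. Their poses are not given: they have to be found in the camera images.
- corner (a point): locating corner of the block warmer, on the deck's top, where the inner faces of the steel fence and of the shut blue bar meet. Axes of the warmer: x along the shut bar to the fence, y from the bar across the deck, z up. The fence's face is the plane x = 0, the shut bar's face the plane y = 0. The block's place: x -80 to 0, y 0 to 44 mm
- warmer: the block warmer, fixed: light grey box 270 x 230 mm (x, y), flat aluminium deck 58 mm above the bench reaching 190 mm to -x and 195 mm to +y of the corner. Origin under its centre: 115 mm to -x, 89 mm to +y, 58 mm below the corner; same axes. Two steel hinge cheeks, 18 mm high, at the bar's hinge
- fence: the fixed steel fence on the deck's side far from the robot, 14 mm high, 12 mm thick, along y, with the dark catch (18 mm high) for the bar's free end at corner x 0 to 15, y -16 to +2 mm. Its origin and axes are those of the warmer
- keeper_hinge (a point): point on the blue side bar's hinge axis: 175 mm to -x and 6 mm to -y of the corner in the warmer's axes, 8 mm above the deck; its x axis points along the bar to its free end and turns with it
- keeper_pad (a point): centre of the black pad on the blue bar's upper face near its free end, 141 mm from the hinge along the bar, 7 mm off its centre line. Axes turn with the bar: x to the free end, z out of the upper face. Bar 12 mm wide, 14 mm high, 175 mm long; shut, its top is 15 mm above the deck. Hinged at the robot's side, its free end swings over and down, away from the robot, to the fence
- keeper (a joint): angle of the blue bar in rad: 0 = shut, flat along the deck in its catch; about 0.7 to 1.25 at the start; at most 1.45. A stiff hinge holds it where it is left (about 1 N at the pad moves it). A sprung roller resists over the last 0.06 rad, then snaps over: about 8 N down on the pad shuts it
- block_mid (a point): centre (25 mm above its underside) of the tube block: bare machined aluminium, 80 mm along x, 44 mm along y, 50 mm high, about 0.4 kg, eight 13 mm bores in its top. Loose on the bench, left or right of the warmer. Grip it across the 44 mm; fingertips kept over 18 mm above its underside clear bar, fence and catch. Either end may face the fence
- rack: bystander: orange tube rack, 120 x 50 mm, 74 mm high with its white-capped tubes; origin under its centre. Stands on the other side of the warmer from the block
- dish: bystander: clear four-well dish, 66 x 66 mm, 15 mm high; origin under its centre
- bottle: bystander: small bottle with blue cap, 52 mm across, 105 mm high; origin under its centre

How it is judged:
On the way, in this order (a step that is already met when the one before it is completed fails the run):
1. the blue bar is shut in its catch (value of joint keeper below 0.02 rad), for 0.2 s.
2. the block stands on the deck along the bar, pressed on fence and bar at once (contact force between block and fence above 1.5 N and contact force between block and keeper above 1.5 N and z of block_mid in the frame of corner below 0.029 m and angle between the x axis of block_mid and the x axis of corner, either way round below 0.035 rad), for 0.2 s.
At the end, for the whole second after the job is handed in: Bar shut (0.02 rad); block upright on the deck (4 mm, 0.05 rad), long side along the bar (0.035 rad), in the corner within 4 mm, still, pushing on fence and on bar with over 1.5 N each, fingers still holding or pressing it (over 1.5 N) (all of step 2 and value of joint keeper below 0.02 rad and contact force between the fingers and block above 1.5 N and z of block_mid in the frame of corner above 0.022 m and x of block_mid in the frame of corner between -0.044 and -0.036 m and y of block_mid in the frame of corner between 0.018 and 0.026 m and angle between block_mid's own z axis and vertical below 0.05 rad and linear speed of block below 0.02 m/s); the arm keeps its last pose, push and grip.
It fails at once if the block is rammed: more than 60 N on fence or bar (contact force between block and fence above 60 N or contact force between block and keeper above 60 N).
It fails at once if rack, dish or bottle moved by more than 30 mm or tipped (distance of any of rack, dish, bottle from where it was at the start of the episode above 0.03 m or angle between any of rack, dish, bottle's own z axis and vertical above 0.5 rad).
It also fails if it takes over 67 s, if anything falls off the work surface, if the arm or the gripper's body presses on something with over 40 N, if the wrist force passes 120 N, or if a joint passes its speed limit or range.

## Working session

There is one attempt and no reset: what is moved stays moved. The work goes in short steps, Python scripts to look and compute and a tool call to move; the robot and the scene stay as the last step left them, time stands still between calls to the robot, and variables do not carry over. Pictures are saved under pics/ and viewed, at most 10 in all, crops included, and the job is handed in when it is done.

Besides the shell and the picture viewer there is one more tool, called as name(argument=value, ...), one argument or row to a line, values as JSON. arm_command: Moves the arm, as the interface text tells. Its arguments: {"type":"object","properties":{"increments":{"type":"array"},"force":{"type":"number"}},"required":["increments"]}

```bash
mkdir -p pics; ls; cat > h.py <<'E'
from station import bot, cams, workorder
import numpy as np, cv2
def shot(n):
    P=cams.camera_params(n); im,d=cams.camera(n); return im,d,P
def cloud(d,P):
    v,u=np.mgrid[:d.shape[0],:d.shape[1]]
    c=np.stack([(u-P['cx'])/P['fx']*d,(v-P['cy'])/P['fy']*d,d],-1)
    return (c-np.array(P['t']))@np.array(P['R'])
E
python3 - <<'E'
from h import *
s=bot.get_state(); print({k:np.round(v,3).tolist() for k,v in s.items()})
ims=[]
for n in ('top','side'):
    im,d,P=shot(n); np.savez(f'{n}0.npz',im=im,d=d,**P); ims.append(im)
    print(n,np.round(P['R'],3).tolist(),np.round(P['t'],3))
    cv2.imwrite(f'pics/{n}0.png',im[...,::-1])
E
```

```text
pics
{'time': 0.0, 'qpos': [-1.372, 0.435, 0.025, 1.574, -0.012, 1.134, -0.075], 'joint_velocities': [0.0, 0.0, -0.001, -0.002, -0.001, 0.002, 0.001], 'tau': [-0.001, -66.783, 0.985, -31.448, -0.06, 0.043, 0.0], 'eef_pos': [0.186, 0.596, 0.226], 'ee_rot': [[-0.955, 0.297, -0.0], [0.297, 0.955, -0.002], [-0.0, -0.002, -1.0]], 'ft_force': [0.507, -0.115, 0.148], 'wrist_torque': [0.041, 0.003, -0.051], 'grip_force': 0.0, 'opening': 0.092}
top [[0.019, -0.999, 0.03], [-0.981, -0.024, -0.194], [0.195, -0.026, -0.98]] [-0.035  0.575  1.139]
side [[0.972, -0.234, -0.016], [-0.183, -0.714, -0.676], [0.147, 0.66, -0.736]] [-0.572  0.172  0.943]
```

View pics/top0.png

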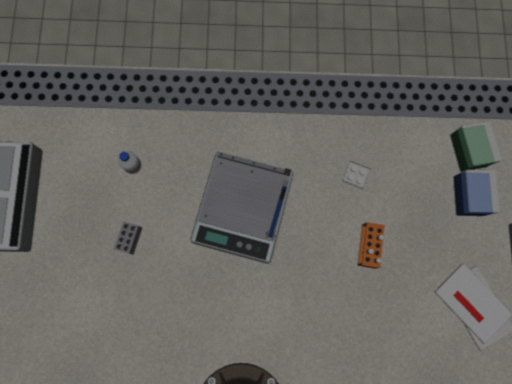

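View pics/side0.png

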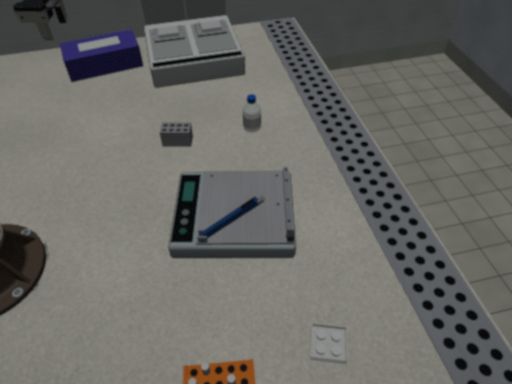

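The top view shows the warmer at (243,207) with its fence along the upper edge. The blue bar runs from its hinge near (270,235) to its raised end near (284,185). The block is at (127,238), the bottle at (128,160), the rack at (372,245) and the dish at (357,175). The side view agrees: bar from (203,235) to (262,200), block at (176,134).

```bash
cat > m.py <<'E'
from h import *
for n in ('top','side'):
    Z=np.load(n+'0.npz'); X=cloud(Z['d'],Z); im=Z['im']; hsv=cv2.cvtColor(im,cv2.COLOR_RGB2HSV)
    ok=Z['d']>0
    print(n,'bench z',np.median(X[...,2][ok&(abs(X[...,0]-.45)<.25)&(abs(X[...,1])<.4)]))
    for lab,lo,hi in (('deck',.045,.068),('block',.04,.056)):
        m=(ok&(X[...,2]>lo)&(X[...,2]<hi)&(X[...,0]>.2)&(X[...,0]<.95)&(abs(X[...,1])<.5)).astype(np.uint8)
        k,L,S,C=cv2.connectedComponentsWithStats(m)
        for i in range(1,k):
            if S[i,4]<60: continue
            p=X[L==i]; r=cv2.minAreaRect(p[:,:2].astype(np.float32)*1000)
            print(n,lab,S[i].tolist(),'z',np.round(np.median(p[:,2]),4),'rect',np.round(r[0],1),np.round(r[1],1),round(r[2],1))
    b=(hsv[...,0]>100)&(hsv[...,0]<130)&(hsv[...,1]>120)&ok&(X[...,2]>.055)&(abs(X[...,1])<.25)&(X[...,0]<.8)
    p=X[b]; c=np.median(p,0); v=np.linalg.svd(p-p.mean(0),full_matrices=0)[2][0]; v*=np.sign(v[0]); t=(p-p.mean(0))@v
    print('bar',len(p),'ends',np.round(p.mean(0)+t.min()*v,4),np.round(p.mean(0)+t.max()*v,4),'dir',np.round(v,3))
E
python3 m.py
```

```text
top bench z 0.0004292113859145169
top deck [120, 153, 18, 18, 88] z 0.0596 rect [659.3 322.3] [28.8 51.2] 49.4
top deck [190, 152, 103, 111, 7065] z 0.0567 rect [547.2   8. ] [229.5 267.5] 76.2
top deck [113, 221, 25, 33, 349] z 0.0491 rect [453.7 323.3] [44.9 79.9] 75.1
top deck [361, 222, 24, 46, 723] z 0.0505 rect [ 447.7 -356.3] [ 51.4 120.5] 81.9
top block [190, 152, 103, 111, 2150] z 0.0518 rect [547.3   8.4] [230.8 267.6] 76.2
top block [113, 221, 26, 33, 386] z 0.0487 rect [453.8 323.3] [44.9 80. ] 74.9
top block [361, 222, 24, 46, 710] z 0.0503 rect [ 447.7 -356.3] [ 51.4 120.5] 81.9
bar 120 ends [ 0.4622 -0.0698  0.0706] [ 0.5747 -0.0971  0.1824] dir [ 0.699 -0.17   0.695]
side bench z 0.0006501549925127747
side deck [242, 108, 19, 13, 143] z 0.0569 rect [663.2 319.5] [34.7 50.3] 73.9
side deck [159, 123, 32, 12, 292] z 0.049 rect [451.3 320.8] [48.5 81.3] 74.1
side deck [168, 171, 128, 80, 8122] z 0.0573 rect [546.5   6.4] [232.5 269.4] 76.1
side deck [288, 171, 7, 60, 128] z 0.0506 rect [678.7  -6.5] [177.1   6.8] 76.0
side deck [183, 359, 72, 25, 1334] z 0.0508 rect [ 446.7 -352.3] [ 42.2 118.9] 81.3
side block [242, 113, 19, 10, 96] z 0.0487 rect [662.9 313.6] [23.7 50.5] 80.5
side block [159, 123, 32, 14, 377] z 0.0483 rect [451.3 320.8] [48.5 81.3] 74.1
side block [168, 172, 128, 81, 2853] z 0.052 rect [546.2   6.2] [232.6 270.6] 76.0
side block [183, 359, 72, 25, 1312] z 0.0508 rect [ 446.9 -351. ] [ 40.5 119.2] 80.4
bar 424 ends [ 0.4617 -0.0725  0.0695] [ 0.5747 -0.1026  0.1818] dir [ 0.697 -0.186  0.693]
```

arm_command(
  increments=[
    [[0,0,0],[0,0,-3.4],255],
    [[-0.026,-0.029,0],[0,0,0],255],
    [[-0.026,-0.029,0],[0,0,0],255],
    [[-0.026,-0.029,0],[0,0,0],255],
    [[-0.026,-0.029,0],[0,0,0],255],
    [[-0.026,-0.029,0],[0,0,0],255],
    [[-0.026,-0.029,0],[0,0,0],255],
    [[-0.026,-0.029,0],[0,0,0],255],
  ],
)

```text
time: 0.77
eef_pos: [0.3141, 0.354, 0.2265]
ee_rot: [[-0.971, 0.24, -0.0], [0.24, 0.971, -0.0], [0.0, -0.0, -1.0]]
ft_force: [0.4, 1.0, 0.2]
opening: 0.0432
grip_force: 0.0
```

arm_command(
  increments=[
    [[-0.026,-0.029,0],[0,0,0],255],
    [[-0.026,-0.029,0],[0,0,0],255],
    [[-0.026,-0.029,0],[0,0,0],255],
    [[-0.026,-0.029,0],[0,0,0],255],
    [[-0.026,-0.029,0],[0,0,0],255],
    [[-0.026,-0.029,0],[0,0,0],255],
    [[-0.026,-0.029,0],[0,0,0],255],
    [[0,0,0],[0,0,0],255],
  ],
)

```text
time: 1.43
eef_pos: [0.4444, 0.1078, 0.227]
ee_rot: [[-0.968, 0.249, 0.002], [0.249, 0.968, -0.002], [-0.002, -0.002, -1.0]]
ft_force: [-0.1, -0.1, 0.7]
opening: 0.0006
grip_force: 0.0
```

```bash
cat > s.py <<'E'
from h import *
# warmer frame: corner C, axes
a=np.deg2rad(-13.9); W=np.array([[np.cos(a),-np.sin(a),0],[np.sin(a),np.cos(a),0],[0,0,1]])
C=np.array([.547,.0075,0])+W@[.115,-.089,.058]
def st():
    s=bot.get_state(); R=np.array(s['ee_rot']); p=np.array(s['eef_pos'])
    print('t',round(s['time'],2),'p',np.round(p,4),'corner-frame mm',np.round(W.T@(p-C)*1000,1),'F_w',np.round(W.T@s['ft_force'],1),'open',round(s['opening'],4),'grip',round(s['grip_force'],1))
    Rw=W.T@R; print('yaw err deg',np.round(np.degrees(np.arctan2(-Rw[0,1],Rw[1,1])),2),'z axis(w)',np.round(Rw[:,2],4), 'q',np.round(s['qpos'],2))
    return s,R,p
def to(q): # q in corner frame m
    s,R,p=st(); print('tool delta mm',np.round(R.T@(C+W@np.array(q)-p)*1000,1))
E
python3 -c "
from s import *
print(C); to([-.175+.085,-.006,.226-.058])"
```

```text
[ 0.6372521  -0.10651999  0.058     ]
t 1.43 p [0.4444 0.1078 0.227 ] corner-frame mm [-238.7  161.7  169. ] F_w [-0.  -0.1  0.7] open 0.0006 grip 0.0
yaw err deg -0.53 z axis(w) [ 0.0023 -0.002  -1.    ] q [-0.62  0.15  0.31  1.98 -0.05  1.01  1.03]
tool delta mm [-150.2 -166.4    1.6]
```

arm_command(
  increments=[
    [[-0.025,-0.028,0],[0,0,0],255],
    [[-0.025,-0.028,0],[0,0,0],255],
    [[-0.025,-0.028,0],[0,0,0],255],
    [[-0.025,-0.028,0],[0,0,0],255],
    [[-0.025,-0.028,0],[0,0,0],255],
    [[-0.025,-0.026,0],[0,0,0],255],
    [[0,0,0],[0,0,0],255],
    [[0,0,0],[0,0,0],255],
  ],
)

```text
time: 2.1
eef_pos: [0.5476, -0.0842, 0.2262]
ee_rot: [[-0.97, 0.244, -0.001], [0.244, 0.97, -0.001], [0.0, -0.001, -1.0]]
ft_force: [-0.3, 0.8, 0.2]
opening: 0.0003
grip_force: 0.0
```

```bash
python3 - <<'E'
from s import *
to([-.09,-.006,.168])
# arc of contact corner minus half tip
for th in np.arange(.8,-.01,-.1):
    X=139*np.cos(th)-7*np.sin(th)-9.5-175; Z=139*np.sin(th)+7*np.cos(th)+8
    print(round(th,2),round(X,1),round(Z,1))
E
```

```text
t 2.1 p [ 0.5476 -0.0842  0.2262] corner-frame mm [-9.240e+01  1.000e-01  1.682e+02] F_w [-0.5  0.7  0.2] open 0.0003 grip 0.0
yaw err deg -0.24 z axis(w) [-5.0e-04 -1.2e-03 -1.0e+00] q [-0.27  0.33  0.43  1.77 -0.15  1.07  1.54]
tool delta mm [-2.4 -6.1  0.2]
0.8 -92.7 112.6
0.7 -82.7 102.9
0.6 -73.7 92.3
0.5 -65.9 80.8
0.4 -59.2 68.6
0.3 -53.8 55.8
0.2 -49.7 42.5
0.1 -46.9 28.8
0.0 -45.5 15.0
```

arm_command(
  increments=[
    [[0,-0.006,0.027],[0,0,0],255],
    [[0,0,0.027],[0,0,0],255],
    [[0,0,0],[0,0,0],255],
    [[-0.009,0,0.011],[0,0,0],255],
    [[-0.009,0,0.011],[0,0,0],255],
    [[-0.008,0,0.012],[0,0,0],255],
    [[0,0,0],[0,0,0],255],
    [[0,0,0],[0,0,0],255],
  ],
)

```text
time: 2.77
eef_pos: [0.571, -0.093, 0.1391]
ee_rot: [[-0.971, 0.239, -0.001], [0.239, 0.971, 0.0], [0.001, 0.0, -1.0]]
ft_force: [0.5, 0.1, 0.8]
opening: 0.0002
grip_force: 0.0
```

```bash
python3 - <<'E'
from s import *
st()
im,d,P=shot('side'); cv2.imwrite('pics/a.png',cv2.resize(im[140:280,130:330,::-1],None,fx=3,fy=3))
E
```

```text
t 2.77 p [ 0.571  -0.093   0.1391] corner-frame mm [-67.6  -2.8  81.1] F_w [0.5 0.2 0.8] open 0.0002 grip 0.0
yaw err deg 0.06 z axis(w) [-1.1e-03  2.0e-04 -1.0e+00] q [-0.21  0.46  0.4   1.82 -0.22  0.91  1.61]
```

View pics/a.png

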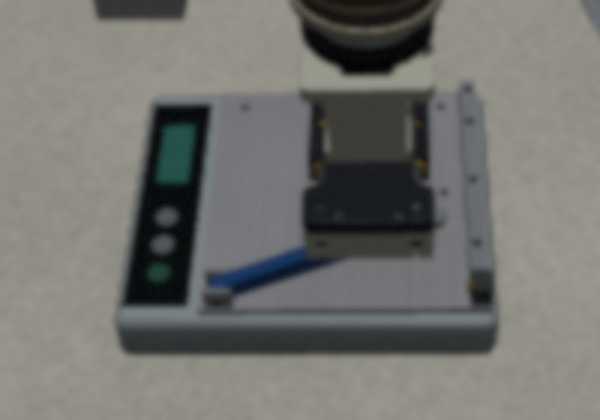

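The picture shows the bar pressed under the fingertips at about (320,250) in the crop, clearly lower than before. I'll carry on along the arc.

arm_command(
  increments=[
    [[-0.008,-0.003,0.012],[0,0,0],255],
    [[-0.006,0,0.013],[0,0,0],255],
    [[-0.004,0,0.013],[0,0,0],255],
    [[-0.003,0,0.013],[0,0,0],255],
    [[-0.001,0,0.005],[0,0,0],255],
    [[0,0,0.003],[0,0,0],255],
    [[0,0,0.002],[0,0,0],255],
    [[0,0,0.0],[0,0,0],255],
  ],
)

```text
time: 3.48
eef_pos: [0.5915, -0.1022, 0.0774]
ee_rot: [[-0.971, 0.24, -0.001], [0.24, 0.971, 0.0], [0.001, -0.0, -1.0]]
ft_force: [-0.2, 0.7, -0.8]
opening: 0.0004
grip_force: 0.0
```

```bash
python3 -c "
from s import *
st()"
```

```text
t 3.48 p [ 0.5915 -0.1022  0.0774] corner-frame mm [-45.5  -6.8  19.4] F_w [-0.4  0.6 -0.8] open 0.0004 grip 0.0
yaw err deg 0.01 z axis(w) [-6.e-04 -1.e-04 -1.e+00] q [-0.17  0.57  0.36  1.82 -0.27  0.8   1.66]
```

arm_command(
  increments=[
    [[0,0,0.001],[0,0,0],255],
    [[0,0,0.001],[0,0,0],255],
    [[0,0,0.001],[0,0,0],255],
    [[0,0,0.001],[0,0,0],255],
    [[0,0,0.001],[0,0,0],255],
    [[0,0,0],[0,0,0],255],
  ],
)

```text
time: 3.98
eef_pos: [0.5919, -0.1023, 0.0732]
ee_rot: [[-0.971, 0.24, 0.0], [0.24, 0.971, 0.0], [-0.0, 0.0, -1.0]]
ft_force: [-0.9, 1.0, 5.7]
opening: 0.0004
grip_force: 2.8
```

```bash
python3 -c "
from s import *
st()"
```

```text
t 3.98 p [ 0.5919 -0.1023  0.0732] corner-frame mm [-45.   -6.8  15.2] F_w [-1.1  0.7  5.7] open 0.0004 grip 2.8
yaw err deg -0.0 z axis(w) [ 3.e-04  3.e-04 -1.e+00] q [-0.16  0.58  0.36  1.82 -0.27  0.8   1.66]
```

arm_command(
  increments=[
    [[0,0,0.001],[0,0,0],255],
    [[0,0,0.001],[0,0,0],255],
    [[0,0,0.001],[0,0,0],255],
    [[0,0,0],[0,0,0],255],
    [[0,0,0],[0,0,0],255],
  ],
)

```text
time: 4.4
eef_pos: [0.592, -0.1023, 0.0722]
ee_rot: [[-0.971, 0.24, 0.001], [0.24, 0.971, 0.001], [-0.001, 0.001, -1.0]]
ft_force: [-10.5, 1.8, 28.3]
opening: 0.0004
grip_force: 14.2
```

```bash
python3 -c "
from s import *
st()"
```

```text
t 4.4 p [ 0.592  -0.1023  0.0722] corner-frame mm [-44.9  -6.7  14.2] F_w [-10.6  -0.8  28.3] open 0.0004 grip 14.2
yaw err deg -0.01 z axis(w) [ 0.0011  0.0013 -1.    ] q [-0.16  0.58  0.36  1.82 -0.27  0.79  1.66]
```

The reaction is 28 N and the tip sits at bar-top height, so the bar is shut. Next I lift away, then check with the cameras once the hand is clear.

arm_command(
  increments=[
    [[0,0,-0.01],[0,0,0],255],
    [[0,0,-0.04],[0,0,0],0],
    [[0,0,-0.04],[0,0,0],0],
    [[0,0.03,-0.02],[0,0,0],0],
    [[0,0.04,0],[0,0,0],0],
    [[0.01,0.04,0],[0,0,0],0],
    [[0.01,0.04,0],[0,0,0],0],
    [[0.01,0.04,0],[0,0,0],0],
  ],
)

```text
time: 5.07
eef_pos: [0.6082, 0.0912, 0.18]
ee_rot: [[-0.971, 0.241, 0.001], [0.241, 0.971, 0.0], [-0.0, 0.0, -1.0]]
ft_force: [0.7, 1.0, -0.0]
opening: 0.0424
grip_force: 0.0
```

arm_command(
  increments=[
    [[0.01,0.04,0],[0,0,0],0],
    [[0.01,0.04,0],[0,0,0],0],
    [[0.01,0.04,0],[0,0,0],0],
    [[0.01,0.04,0],[0,0,0],0],
    [[0,0,0],[0,0,0],0],
    [[0,0,0],[0,0,0],0],
  ],
)

```text
time: 5.57
eef_pos: [0.6068, 0.2583, 0.1791]
ee_rot: [[-0.972, 0.234, -0.001], [0.234, 0.972, 0.001], [0.001, 0.001, -1.0]]
ft_force: [0.3, -1.2, 0.2]
opening: 0.0828
grip_force: 0.0
```

```bash
python3 - <<'E'
from s import *
b=np.array([.4525,.322,.023]); q=W.T@(b-C); to(q+[0,0,.1])
for n in ('top','side'):
    im,d,P=shot(n); X=cloud(d,P); hsv=cv2.cvtColor(im,cv2.COLOR_RGB2HSV)
    b=(hsv[...,0]>100)&(hsv[...,0]<130)&(hsv[...,1]>100)&(X[...,2]>.055)&(abs(X[...,1])<.25)&(X[...,0]<.8)&(d>0)&(X[...,1]<.1)
    p=(X[b]-C)@W*1000
    A=np.polyfit(p[:,0],p[:,2],1); B=np.polyfit(p[:,0],p[:,1],1)
    print(n,len(p),'x range',p[:,0].min(),p[:,0].max(),'slope z',A,'y',B)
    if n=='top': cv2.imwrite('pics/b.png',cv2.resize(im[130:280,90:330,::-1],None,fx=3,fy=3))
im,d,P=shot('wrist'); cv2.imwrite('pics/w.png',im[...,::-1]); np.savez('w0.npz',im=im,d=d,**P)
E
```

```text
t 5.57 p [0.6068 0.2583 0.1791] corner-frame mm [-117.2  346.8  121.1] F_w [ 0.6 -1.1  0.2] open 0.0828 grip 0.0
yaw err deg 0.34 z axis(w) [-1.e-03  7.e-04 -1.e+00] q [-0.72  0.54  0.36  1.56 -0.21  1.08  1.03]
tool delta mm [164.9  25.7  56.3]
top 165 x range -430.7859325817436 -49.27285014410194 slope z [ -0.63671644 -55.46037102] y [ -0.10214159 -17.63316086]
side 484 x range -231.0939451221418 -16.90795210800155 slope z [4.06918707e-05 1.39840508e+01] y [ -0.04212694 -12.046919  ]
```

View pics/b.png

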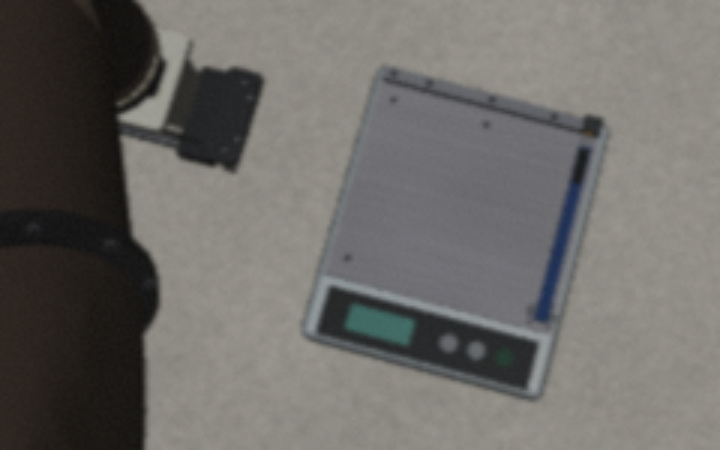

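View pics/w.png

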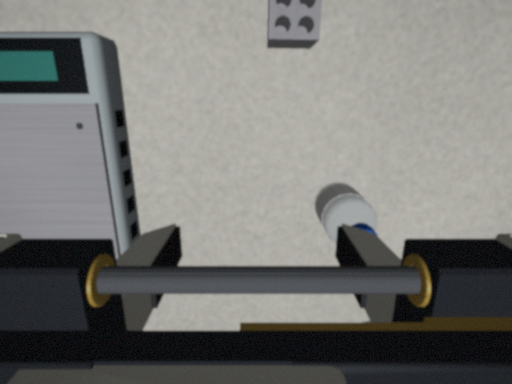

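The bar is shut: in the top crop it lies flat from (543,320) to its catch at (592,125), and the side view gives zero slope. The wrist picture has the block at (295,20) and the bottle at (348,215), so I now move over the block.

arm_command(
  increments=[
    [[0.035,0.006,0.002],[0,0,1],0],
    [[0.035,0.006,0],[0,0,0],0],
    [[0.035,0.005,0],[0,0,0],0],
    [[0.035,0.005,0],[0,0,0],0],
    [[0.025,0.004,0],[0,0,0],0],
    [[0,0,0],[0,0,0],0],
    [[0,0,0],[0,0,0],0],
  ],
)

```text
time: 6.3
eef_pos: [0.4544, 0.3207, 0.1782]
ee_rot: [[-0.966, 0.257, 0.0], [0.257, 0.966, 0.001], [0.0, 0.001, -1.0]]
ft_force: [0.2, 0.0, 0.5]
opening: 0.0921
grip_force: 0.0
```

```bash
cat > blk.py <<'E'
from s import *
s,R,p=st()
im,d,P=shot('wrist'); cv2.imwrite('pics/w1.png',im[...,::-1])
X=cloud(d,P)
m=((d>0)&(X[...,2]>.03)&(X[...,2]<.06)&(np.hypot(X[...,0]-.4525,X[...,1]-.322)<.08)).astype(np.uint8)
k,L,S,c=cv2.connectedComponentsWithStats(m); i=1+S[1:,4].argmax(); print(S[i])
q=X[L==i]; z=np.percentile(q[:,2],80); q=q[abs(q[:,2]-z)<.004]
r=cv2.minAreaRect(q[:,:2].astype(np.float32)*1000); print('z',z,'rect',np.round(r[0],1),np.round(r[1],1),r[2])
b=np.r_[np.array(r[0])/1000,.022]; print('delta to grasp mm',np.round(R.T@(b-p)*1000,1),'tool y dir deg',np.degrees(np.arctan2(R[1,1],R[0,1])))
E
python3 blk.py
```

```text
t 6.3 p [0.4544 0.3207 0.1782] corner-frame mm [-280.1  370.8  120.2] F_w [0.2 0.1 0.5] open 0.0921 grip 0.0
yaw err deg -0.98 z axis(w) [-1.e-04  5.e-04 -1.e+00] q [-0.98  0.38  0.36  1.83 -0.16  0.96  0.76]
[ 238  136   47   81 3051]
z 0.05125088434470546 rect [452.2 324.5] [44.1 80. ] 75.28128051757812
delta to grasp mm [  3.1   3.  156.2] tool y dir deg 75.1195751133649
```

View pics/w1.png

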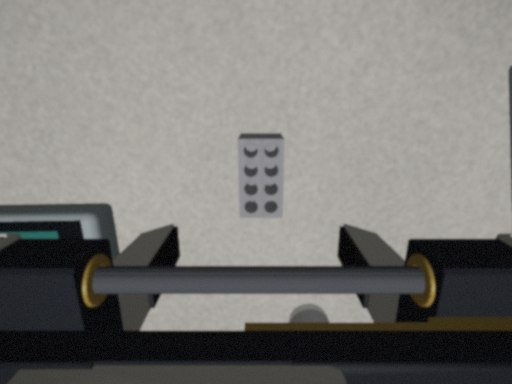

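The wrist picture shows the block at (261,175), square to the fingers. Descend and grip.

arm_command(
  increments=[
    [[0.003,0.003,0.035],[0,0,0],0],
    [[0,0,0.035],[0,0,0],0],
    [[0,0,0.035],[0,0,0],0],
    [[0,0,0.03],[0,0,0],0],
    [[0,0,0.015],[0,0,0],0],
    [[0,0,0.005],[0,0,0],0],
    [[0,0,0],[0,0,0],0],
    [[0,0,0],[0,0,0],0],
  ],
)

```text
time: 7.02
eef_pos: [0.4544, 0.3243, 0.0235]
ee_rot: [[-0.966, 0.259, 0.001], [0.259, 0.966, 0.0], [-0.001, 0.0, -1.0]]
ft_force: [0.4, 1.3, -0.3]
opening: 0.0916
grip_force: 0.0
```

arm_command(
  increments=[
    [[0,0,0],[0,0,0],255],
    [[0,0,0],[0,0,0],255],
    [[0,0,0],[0,0,0],255],
    [[0,0,0],[0,0,0],255],
    [[0,0,0],[0,0,0],255],
    [[0,0,0],[0,0,0],255],
    [[0,0,0],[0,0,0],255],
    [[0,0,0],[0,0,0],255],
  ],
  force=30,
)

```text
time: 7.68
eef_pos: [0.4526, 0.3246, 0.0228]
ee_rot: [[-0.966, 0.257, -0.0], [0.257, 0.966, -0.001], [0.0, -0.001, -1.0]]
ft_force: [-0.7, 2.0, 0.1]
opening: 0.044
grip_force: 30.0
```

```bash
python3 -c "
from s import *
st()"
```

```text
t 7.68 p [0.4526 0.3246 0.0228] corner-frame mm [-282.8  374.1  -35.2] F_w [-1.2  1.7  0.1] open 0.044 grip 30.0
yaw err deg -1.0 z axis(w) [-3.e-04 -7.e-04 -1.e+00] q [-0.92  0.59  0.28  1.96 -0.26  0.63  0.84]
```

arm_command(
  increments=[
    [[0,0,-0.02],[0,0,0],255],
    [[0,0,-0.035],[0,0,0],255],
    [[0,0,-0.04],[0,0,0],255],
    [[0,0,0],[0,0,-1],255],
    [[-0.021,-0.031,0],[0,0,0],255],
    [[-0.021,-0.031,0],[0,0,0],255],
    [[-0.021,-0.031,0],[0,0,0],255],
    [[-0.021,-0.031,0],[0,0,0],255],
  ],
)

```text
time: 8.35
eef_pos: [0.5042, 0.1829, 0.1171]
ee_rot: [[-0.971, 0.239, -0.001], [0.239, 0.971, -0.0], [0.001, -0.001, -1.0]]
ft_force: [2.0, -0.5, -5.0]
opening: 0.0441
grip_force: 30.0
```

arm_command(
  increments=[
    [[-0.021,-0.031,0],[0,0,0],255],
    [[-0.021,-0.031,0],[0,0,0],255],
    [[-0.021,-0.031,0],[0,0,0],255],
    [[-0.021,-0.031,0],[0,0,0],255],
    [[-0.021,-0.031,0],[0,0,0],255],
    [[-0.01,-0.02,0],[0,0,0],255],
    [[0,0,0],[0,0,0],255],
    [[0,0,0],[0,0,0],255],
  ],
)

```text
time: 9.02
eef_pos: [0.5736, -0.0151, 0.1169]
ee_rot: [[-0.97, 0.244, -0.001], [0.244, 0.97, -0.001], [0.001, -0.001, -1.0]]
ft_force: [0.1, 0.5, -4.0]
opening: 0.0437
grip_force: 30.0
```

```bash
python3 -c "
from s import *
to([-.05,.034,.030])"
```

```text
t 9.02 p [ 0.5736 -0.0151  0.1169] corner-frame mm [-83.8  73.4  58.9] F_w [-0.   0.6 -4. ] open 0.0437 grip 30.0
yaw err deg -0.2 z axis(w) [-0.0012 -0.001  -1.    ] q [-0.33  0.48  0.37  1.85 -0.22  0.85  1.47]
tool delta mm [-33.9 -39.3  28.9]
```

arm_command(
  increments=[
    [[-0.017,-0.02,0],[0,0,0],255],
    [[-0.017,-0.019,0],[0,0,0],255],
    [[0,0,0.015],[0,0,0],255],
    [[0,0,0.014],[0,0,0],255],
    [[0,0,0.003],[0,0,0],255],
    [[0,0,0.002],[0,0,0],255],
    [[0,0,0],[0,0,0],255],
    [[0,0,0],[0,0,0],255],
  ],
)

```text
time: 9.68
eef_pos: [0.598, -0.0582, 0.0841]
ee_rot: [[-0.971, 0.239, 0.0], [0.239, 0.971, 0.0], [-0.0, 0.0, -1.0]]
ft_force: [-0.3, 0.9, -4.4]
opening: 0.0437
grip_force: 30.0
```

```bash
python3 -c "
from s import *
to([-.05,.034,.0228])"
```

```text
t 9.68 p [ 0.598  -0.0582  0.0841] corner-frame mm [-49.7  37.5  26.1] F_w [-0.5  0.8 -4.4] open 0.0437 grip 30.0
yaw err deg 0.08 z axis(w) [ 3.e-04  4.e-04 -1.e+00] q [-0.23  0.56  0.35  1.81 -0.25  0.82  1.57]
tool delta mm [ 0.3 -3.5  3.3]
```

arm_command(
  increments=[
    [[0,0,0.001],[0,0,0],255],
    [[0,0,0.001],[0,0,0],255],
    [[0,0,0.001],[0,0,0],255],
    [[0,0,0.0005],[0,0,0],255],
    [[0,0,0.0005],[0,0,0],255],
    [[0,0,0],[0,0,0],255],
  ],
)

```text
time: 10.18
eef_pos: [0.598, -0.0589, 0.0808]
ee_rot: [[-0.971, 0.24, 0.001], [0.24, 0.971, 0.001], [-0.001, 0.001, -1.0]]
ft_force: [-2.1, 0.8, 7.3]
opening: 0.0439
grip_force: 30.0
```

```bash
python3 -c "
from s import *
to([-.05,.034,.0228])"
```

```text
t 10.18 p [ 0.598  -0.0589  0.0808] corner-frame mm [-49.5  36.8  22.8] F_w [-2.3  0.3  7.3] open 0.0439 grip 30.0
yaw err deg 0.0 z axis(w) [ 6.e-04  7.e-04 -1.e+00] q [-0.23  0.56  0.35  1.81 -0.26  0.81  1.58]
tool delta mm [ 0.5 -2.8 -0.1]
```

arm_command(
  increments=[
    [[0,-0.003,-0.0005],[0,0,0],255],
    [[0,-0.003,0],[0,0,0],255],
    [[0,-0.003,0],[0,0,0],255],
    [[0,-0.002,0],[0,0,0],255],
    [[0,-0.001,0],[0,0,0],255],
    [[0,-0.001,0],[0,0,0],255],
    [[0,0,0],[0,0,0],255],
  ],
)

```text
time: 10.77
eef_pos: [0.5955, -0.0712, 0.0808]
ee_rot: [[-0.971, 0.24, 0.002], [0.24, 0.971, 0.001], [-0.001, 0.001, -1.0]]
ft_force: [0.9, 4.1, 5.2]
opening: 0.0439
grip_force: 30.0
```

```bash
python3 -c "
from s import *
to([-.04,.022,.0228])"
```

```text
t 10.77 p [ 0.5955 -0.0712  0.0808] corner-frame mm [-49.   24.2  22.8] F_w [-0.1  4.2  5.2] open 0.0439 grip 30.0
yaw err deg 0.02 z axis(w) [ 0.0015  0.0012 -1.    ] q [-0.21  0.56  0.35  1.82 -0.26  0.81  1.6 ]
tool delta mm [-9.  -2.2 -0. ]
```

arm_command(
  increments=[
    [[-0.003,0,0],[0,0,0],255],
    [[-0.002,0,0],[0,0,0],255],
    [[-0.001,0,0],[0,0,0],255],
    [[-0.001,0,0],[0,0,0],255],
    [[0,-0.001,0],[0,0,0],255],
    [[0,-0.001,0],[0,0,0],255],
    [[0,0,0],[0,0,0],255],
  ],
)

```text
time: 11.35
eef_pos: [0.599, -0.0736, 0.0808]
ee_rot: [[-0.971, 0.239, -0.003], [0.239, 0.971, 0.003], [0.004, 0.002, -1.0]]
ft_force: [-10.0, 9.2, 16.0]
opening: 0.0439
grip_force: 30.0
```

```bash
python3 -c "
from s import *
to([-.04,.022,.0228])"
```

```text
t 11.35 p [ 0.599  -0.0736  0.0808] corner-frame mm [-45.   22.8  22.8] F_w [-11.9   6.5  16. ] open 0.0439 grip 30.0
yaw err deg 0.06 z axis(w) [-0.004   0.0019 -1.    ] q [-0.2   0.57  0.35  1.8  -0.26  0.82  1.6 ]
tool delta mm [-5.  -0.8 -0.1]
```

arm_command(
  increments=[
    [[0,0,-0.001],[0,0,0],255],
    [[0,0,-0.0005],[0,0,0],255],
    [[0,0,0],[0,0,0],255],
    [[0,0,0],[0,0,0],255],
  ],
)

```text
time: 11.68
eef_pos: [0.5997, -0.0746, 0.0809]
ee_rot: [[-0.971, 0.24, -0.003], [0.24, 0.971, 0.001], [0.003, 0.0, -1.0]]
ft_force: [-2.6, 5.3, -1.7]
opening: 0.044
grip_force: 30.0
```

```bash
python3 -c "
from s import *
to([-.04,.022,.0228])
im,d,P=shot('top'); cv2.imwrite('pics/c.png',cv2.resize(im[140:220,220:320,::-1],None,fx=5,fy=5,interpolation=cv2.INTER_CUBIC))
im,d,P=shot('side'); cv2.imwrite('pics/d.png',cv2.resize(im[150:270,190:320,::-1],None,fx=4,fy=4,interpolation=cv2.INTER_CUBIC))
"
```

```text
t 11.68 p [ 0.5997 -0.0746  0.0809] corner-frame mm [-44.1  21.9  22.9] F_w [-3.7  4.5 -1.7] open 0.044 grip 30.0
yaw err deg 0.01 z axis(w) [-2.9e-03  3.0e-04 -1.0e+00] q [-0.2   0.57  0.35  1.8  -0.26  0.82  1.6 ]
tool delta mm [-4.1  0.1  0.1]
```

View pics/d.png

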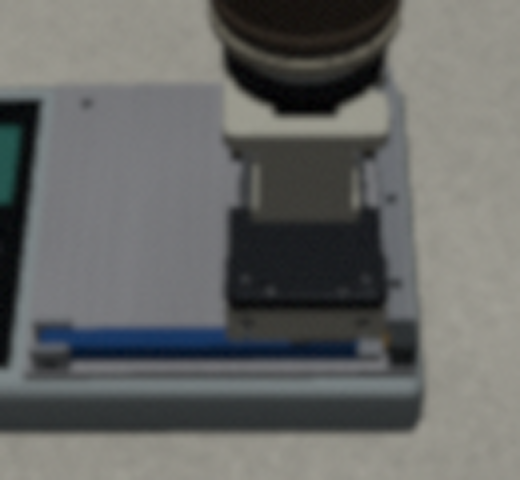

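The picture shows the block beside the shut bar with its end close to the fence, bar still flat. The earlier force was friction from pressing down, so I'll keep pushing with a light vertical load.

arm_command(
  increments=[
    [[-0.001,0,0],[0,0,0],255],
    [[-0.001,0,0],[0,0,0],255],
    [[-0.001,0,0],[0,0,0],255],
    [[0,0,0],[0,0,0],255],
    [[0,0,0],[0,0,0],255],
  ],
)

```text
time: 12.2
eef_pos: [0.6018, -0.0751, 0.0809]
ee_rot: [[-0.971, 0.24, -0.004], [0.24, 0.971, 0.001], [0.004, 0.0, -1.0]]
ft_force: [-4.9, 6.0, 2.2]
opening: 0.0438
grip_force: 30.0
```

```bash
python3 -c "
from s import *
to([-.04,.022,.0228])
"
```

```text
t 12.2 p [ 0.6018 -0.0751  0.0809] corner-frame mm [-41.9  22.   22.9] F_w [-6.2  4.7  2.2] open 0.0438 grip 30.0
yaw err deg 0.02 z axis(w) [-4.4e-03  4.0e-04 -1.0e+00] q [-0.2   0.57  0.35  1.79 -0.26  0.82  1.6 ]
tool delta mm [-1.9  0.   0.1]
```

arm_command(
  increments=[
    [[-0.001,0,-0.0003],[0,0,0],255],
    [[-0.001,0,0],[0,0,0],255],
    [[-0.001,0,0],[0,0,0],255],
    [[0,0,0],[0,0,0],255],
    [[0,0,0],[0,0,0],255],
  ],
)

```text
time: 12.62
eef_pos: [0.6038, -0.0756, 0.0809]
ee_rot: [[-0.971, 0.24, -0.006], [0.24, 0.971, 0.002], [0.006, 0.0, -1.0]]
ft_force: [-8.6, 6.8, 3.2]
opening: 0.0437
grip_force: 30.0
```

```bash
python3 -c "
from s import *
to([-.04,.022,.0228])
"
```

```text
t 12.62 p [ 0.6038 -0.0756  0.0809] corner-frame mm [-39.9  21.9  22.9] F_w [-9.9  4.5  3.2] open 0.0437 grip 30.0
yaw err deg 0.02 z axis(w) [-6.3e-03  4.0e-04 -1.0e+00] q [-0.2   0.58  0.35  1.79 -0.26  0.83  1.6 ]
tool delta mm [0.1 0.1 0.1]
```

arm_command(
  increments=[
    [[-0.001,0,-0.0003],[0,0,0],255],
    [[-0.001,0,0],[0,0,0],255],
    [[0,0,0],[0,0,0],255],
    [[0,0,0],[0,0,0],255],
  ],
)

```text
time: 12.95
eef_pos: [0.6038, -0.0756, 0.081]
ee_rot: [[-0.971, 0.24, -0.01], [0.24, 0.971, 0.003], [0.01, 0.001, -1.0]]
ft_force: [-15.3, 8.3, 8.7]
opening: 0.0436
grip_force: 30.0
```

```bash
python3 -c "
from s import *
to([-.04,.022,.0228])
"
```

```text
t 12.95 p [ 0.6038 -0.0756  0.081 ] corner-frame mm [-39.9  22.   23. ] F_w [-16.8   4.4   8.7] open 0.0436 grip 30.0
yaw err deg 0.02 z axis(w) [-1.000e-02  5.000e-04 -9.999e-01] q [-0.2   0.58  0.35  1.78 -0.26  0.83  1.6 ]
tool delta mm [0.1 0.  0.2]
```

arm_command(
  increments=[
    [[0,-0.0005,-0.0003],[0,0,0],255],
    [[0,-0.0005,0],[0,0,0],255],
    [[0,-0.0005,0],[0,0,0],255],
    [[0,0,0],[0,0,0],255],
    [[0,0,0],[0,0,0],255],
    [[0,0,0],[0,0,0],255],
  ],
)

```text
time: 13.45
eef_pos: [0.6038, -0.0757, 0.0811]
ee_rot: [[-0.971, 0.239, -0.009], [0.239, 0.971, 0.004], [0.01, 0.002, -1.0]]
ft_force: [-11.6, 11.1, 5.5]
opening: 0.0436
grip_force: 30.0
```

```bash
python3 -c "
from s import *
to([-.04,.022,.0228])
"
```

```text
t 13.45 p [ 0.6038 -0.0757  0.0811] corner-frame mm [-39.8  21.9  23.1] F_w [-13.9   8.    5.5] open 0.0436 grip 30.0
yaw err deg 0.07 z axis(w) [-0.01    0.0019 -0.9999] q [-0.2   0.58  0.35  1.78 -0.26  0.83  1.6 ]
tool delta mm [0.2 0.1 0.3]
```

arm_command(
  increments=[
    [[0,-0.0005,-0.0005],[0,0,0],255],
    [[-0.0005,-0.0005,0],[0,0,0],255],
    [[0,-0.0005,0],[0,0,0],255],
    [[0,-0.0005,0],[0,0,0],255],
    [[0,0,0],[0,0,0],255],
    [[0,0,0],[0,0,0],255],
    [[0,0,0],[0,0,0],255],
    [[0,0,0],[0,0,0],255],
  ],
)

```text
time: 14.12
eef_pos: [0.6038, -0.0758, 0.0811]
ee_rot: [[-0.971, 0.238, -0.01], [0.238, 0.971, 0.006], [0.011, 0.004, -1.0]]
ft_force: [-10.3, 15.7, 2.7]
opening: 0.0439
grip_force: 30.0
```

```bash
python3 -c "
from s import *
to([-.04,.022,.0228])
for n,a in (('top',np.s_[150:250,220:320]),('side',np.s_[170:250,190:310])):
    im,d,P=shot(n); cv2.imwrite('pics/e_%s.png'%n,cv2.resize(im[a][...,::-1],None,fx=5,fy=5,interpolation=cv2.INTER_CUBIC))
a,b=[cv2.imread('pics/e_%s.png'%n) for n in ('top','side')]
h=min(a.shape[0],b.shape[0]); cv2.imwrite('pics/e.png',cv2.resize(np.hstack([a[:h],b[:h]]),(800,290)))
st()
"
```

```text
t 14.12 p [ 0.6038 -0.0758  0.0811] corner-frame mm [-39.8  21.8  23.1] F_w [-13.8  12.8   2.7] open 0.0439 grip 30.0
yaw err deg 0.14 z axis(w) [-0.011   0.0037 -0.9999] q [-0.19  0.58  0.35  1.78 -0.26  0.84  1.61]
tool delta mm [0.2 0.2 0.3]
t 14.22 p [ 0.6038 -0.0758  0.0811] corner-frame mm [-39.8  21.8  23.1] F_w [-14.8  12.4   2.8] open 0.0437 grip 30.0
yaw err deg 0.14 z axis(w) [-0.0109  0.0037 -0.9999] q [-0.19  0.58  0.35  1.78 -0.26  0.84  1.61]
```

View pics/e.png

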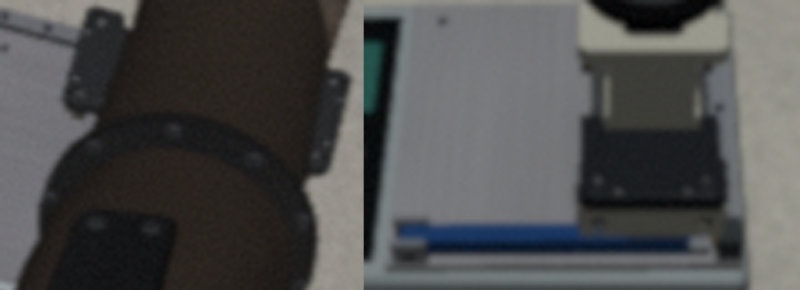

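The side half of the picture shows the bar flat from (400,235) to the catch at (728,238). The hand and block are tight in that corner. Forces are steady at 14 N on the fence side and 12.5 N on the bar side, and the block no longer gives either way.

```bash
python3 -c "
from station import workorder
print(workorder.close_job())"
```

```text
the job is handed in; nothing more can be done
None
```

The job is handed in: the bar is shut in its catch, and the gripper is still pressing the block into the corner at about 14 N toward the fence and 12.5 N toward the bar (wrist readings); hand-in returned no verdict.

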